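# Dispense one spacer and nudge it aside

### The arm

A 6-joint arm with a two-finger parallel gripper is mounted at the origin on a cart in front of the work surface, level with it; the furniture and walls round the work are solid. World frame = base frame: x ahead of the robot, y to its left, z up, the work surface at z = 0. Lengths are in m, angles in rad, forces in N, time in s.
With the tool pointing down it reaches from about 0.4 to 0.825 m from the base axis. Payload 7 kg.
Tool frame: the origin (TCP) lies at the centre of the arm's flange, where the gripper is bolted on; the fingertips stand 178 mm ahead of it and the grasp point (between the pads) lies 159 mm ahead of it (arm.tip_reach is the distance from the TCP to the fingertips, in m); z points along the fingers, y is the direction in which the jaws open and shut (so a half turn about z gives the same grasp; the last joint's range is limited). The gripper opens to 88 mm and grips with 3 to 60 N. Pads are 19 mm wide; open, the fingers measure 130 mm over their backs; the gripper's body (78 mm by 193 mm) begins 47 mm behind the grasp point.
Start: joints at [1.593, 0.359, 0.012, 0, -1.224, -0.288], TCP at [0.177, 0.651, 0.405] pointing down, gripper open.
Joint ranges: [-3.07, 3.07], [-1.43, 2.12], [-1.02, 1.25], [-3.03, 1.67], [-3.05, -0], [-3.03, 3.03]. Speed limits (rad/s): [2.39, 2.39, 3.01, 3.14, 3.14, 3.14].

### API

Orientations are given as [roll, pitch, yaw] about the fixed x, y, z axes, in that order (R = Rz(yaw) Ry(pitch) Rx(roll)).
In Python, from station import arm gives the robot as it stands.
- The arm moves only by the shell command python3 -m inch 'ROWS' [OPENING] [FORCE]. ROWS is JSON, a list that holds one entry, the list of rows, each a list of 6 numbers: the shift along the world's x, y, z in units of 200 mm (1.0 is 200 mm), then the turn, a rotation vector about the world's x, y, z in units of 180 degrees (1.0 is 180 degrees). A call has 1 to 8 rows; each row is the pose to reach, as a shift and turn from the pose commanded when the call began, turning the shorter way round; what a row does not reach only later rows make up. A row lasts 1/8 s, in which the tool goes at most 62.5 mm and 10.7 degrees, less where a joint would pass 70% of its speed; a pose out of reach is approached as far as the arm can. A call with a number of a shift or a turn outside -1 to 1 is refused whole. A call with a gripper value outside its range is refused whole. OPENING is the finger opening in mm, from 0 to 87.6, set as the call begins (- or left out, the last holds). The fingers move at their own pace and stop on an object; FORCE is the grip in N (left out, the last holds). Time passes only in rows, so rows that repeat a pose let the fingers close. It gives the time, the measured TCP pose, the force and the opening at its end, in the units of the state.
- arm.get_state(): the state, without advancing time (a new reading comes with each control period).
- arm.grab_frame(name): name is "scene" or "top" or "wrist"; returns the picture (480x640x3 uint8, blue, green, red); there is no depth.
- arm.camera_params(name): a dict with "vertical_fov" (degrees; the focal length in pixels is half the picture's height over the tangent of half this angle, whatever the lens; pixels are square), "cx", "cy" (the principal point, pixels), "pose" (4x4, takes a point from camera to world coordinates). Camera axes: x right, y down, z forward; pixel columns grow to the right and rows downward; lengths in m; the calibration is good to about 2 mm. A picture is of the moment at which its call begins: read the wrist's pose just before it. camera_params takes no time and is no camera call; for the wrist camera it gives the pose at the moment of the call.
- arm.job_done(): hands the job in, once; it reports no verdict.
Trained networks look in the newest picture that a camera, given by its name, has taken for a name from the list of things; names that differ only in an ending like _2 or _b are one class to them, and where a whole thing is asked for, a point or a joint stands for the part that bears it (a point fixed in the world has none). Each returns a list of dicts, best first, with "score" (0 to 1); they miss things now and then, are a little off and sometimes report something else, mostly with a low value. They report only what shows in the picture. A call takes as long as a camera call. They do not tell look-alikes from the thing itself.
- arm.search_frame(target, camera): "box" ([left, top, right, bottom] in pixels, round what is visible of it).
- arm.regions_of(target, camera): "region" (480x640 bool, what is visible of it) and "box" ([left, top, right, bottom] in pixels, round what is visible of it).
The state is a dict: "t": time; "q": joint angles; "qd": joint speeds; "joint_efforts": joint torques, N m; "eef_pos": TCP position; "ee_rot": TCP orientation; "force": force on the tool from outside, world axes, zero at the start; "moment": the same for the moment, N m; "width": finger opening in m.
Only numpy, scipy, OpenCV 4.12 (cv2) and the standard library are available. Lean on these libraries where they do the work, as an engineer would, in place of code of your own. Each camera call takes 0.05 s, during which the arm holds its last target.

### The job

Press the red plunger of the spacer dispenser all the way down once and let it come back up, so that a single white spacer block is pushed out in front. Then nudge that spacer across the board with the fingertips, without picking it up, until it lies flat and wholly on the yellow pad. Leave the other spacers in the dispenser and do not disturb the other things on the bench.

Things in the scene. Friction and masses are not known exactly. Their poses are not given: they have to be found in the camera images.
- feeder: fixed spacer dispenser. Origin on the board's top under the magazine's centre; z up; it ejects along its own -x (roughly towards the robot). 3 mm base plate, 64 wide, x=-105 to +80 mm; in front of the magazine (x<-23) it is an open landing plate without walls. Magazine tower: x=-23 to 23, 57 wide, 46 tall, clear front. Behind it a grey housing (x=24 to 76, 66 wide, 75 tall) with the plunger on top
- plunger (a joint): red plunger's travel in m: 0 = up, grows when pressed straight down, 0.025 = fully down (hard stop). Spring return: 2 N at the start, 5 to 7 N fully down. It drives a blade (65 mm at full travel) that pushes the lowest spacer out onto the landing plate; let up, the blade retracts and the stack drops by one, so another full press ejects another
- plunger_top (a point): centre of the flat top of the red plunger cap (cap 32 diameter), 115 mm above the board when up, 50 mm behind the feeder origin (feeder +x); moves down with it
- outlet (a point): point on the landing plate (3 mm above the board) where the centre of an ejected spacer comes to rest, give or take 10 mm: 63.5 mm in front of the feeder origin
- board: flat grey work board fixed on the bench, 281 (x) by 500 (y), 10 mm thick, on which the dispenser and both pads lie; its top is at z = 0.010; origin at the centre of its underside
- yellow_pad: flat bright yellow round pad on the board, 90 diameter, under 1 mm thick, no raised edge; origin at its centre. It lies left or right of the landing plate, 110 to 130 mm to the side of the feeder's own x axis
- blue_pad: the same pad in blue, on the other side of the dispenser; not the one wanted
- spacer_1: white plastic square spacer block with a brass insert in its middle, 36x36x12 mm, about 20 g; origin at the centre of its underside, z up. The lowest of the stack of three in the magazine, resting on the base plate: the one a first press ejects. It slides off the 3 mm edge of the landing plate onto the board when pushed sideways
- spacer_2: white plastic square spacer block with a brass insert in its middle, 36x36x12 mm, about 20 g; origin at the centre of its underside, z up. Number 2 from the bottom of the stack in the magazine at the start; must stay in the magazine
- spacer_3: white plastic square spacer block with a brass insert in its middle, 36x36x12 mm, about 20 g; origin at the centre of its underside, z up. Number 3 from the bottom of the stack in the magazine at the start; must stay in the magazine
- cutter: bystander, loose: yellow snap-off cutter lying flat; leave it where it is
- glue_bottle: bystander, loose: white dropper bottle with red tip, 116 tall; leave it where it is
- tape_roll: bystander, loose: orange roll of tape standing, 73 diameter, 81 tall; leave it where it is
- finished_unit: bystander, loose: black hand-pump unit standing upright, 46x46x155; leave it where it is
- pump_core: bystander, loose: cream pump core on a black cradle, 68x46x77; leave it where it is
- blue_dish: bystander, loose: round blue dish, 96 diameter; leave it where it is
- marker_pen: bystander, loose: white and blue marker pen lying flat, 135 long; leave it where it is
- screwdriver: bystander, loose: orange-handled screwdriver lying flat; leave it where it is
Mind the look-alikes: they are no part of the job. What is shaped like the spacer_3 but brown or green is not meant.

How it is judged:
By the outcome, as a careful person would: the job done as asked, in the order asked, and still so for the second after the job is handed in, with the robot touching nothing.
It also fails if it takes over 54 s, if anything falls off the work surface, if the arm or the gripper's body presses on something with over 40 N, if the wrist force passes 120 N, or if a joint passes its speed limit or range.

## Working session

There is one attempt and no reset: what is moved stays moved. The work goes in short steps, Python scripts to look and compute and a shell command to move; the robot and the scene stay as the last step left them, time stands still between calls to the robot, and variables do not carry over. Pictures are saved under pics/ and viewed, and the job is handed in when it is done.

```bash
mkdir -p pics; ls; python3 - <<'E'
from station import arm
import cv2
s=arm.get_state();print(s)
for n in("scene","top"):
    cv2.imwrite(f"pics/{n}0.png",arm.grab_frame(n)); p=arm.camera_params(n);print(n,p)
for t in("feeder","plunger","yellow_pad","blue_pad","spacer_1","board"):
    for c in("scene","top"):
        print(t,c,[( [round(float(v)) for v in d["box"]],round(float(d["score"]),2)) for d in arm.search_frame(t,c)][:4])
print(arm.get_state()["t"])
E
```

```text
pics
{'t': 0.0, 'q': array([ 1.59310457e+00,  3.59369823e-01,  1.10331198e-02, -2.96481135e-04,
       -1.22410086e+00, -2.88059233e-01]), 'qd': array([-5.77544034e-06,  1.95266500e-04,  3.11432344e-04, -4.45709444e-04,
       -1.01129014e-03, -1.14380592e-03]), 'joint_efforts': array([-2.20297239e-03, -5.82724464e+01,  2.93053633e+01,  6.99750736e+00,
        6.80579193e-03, -1.65612096e-04]), 'eef_pos': array([0.17726468, 0.6510989 , 0.40373195]), 'ee_rot': array([ 3.13993986e+00, -1.99073504e-04, -2.65851800e-01]), 'force': array([ 0.31889752, -0.71000859, -0.79268702]), 'moment': array([-0.041592  , -0.02432323, -0.02319475]), 'width': 0.08800857247739581}
scene {'vertical_fov': 42.751838654082306, 'cx': 326.64228363215125, 'cy': 220.74900776049716, 'pose': array([[-0.73083721, -0.45759349,  0.50644365, -0.44208463],
       [-0.68239383,  0.47388798, -0.55656882,  1.15190523],
       [ 0.01468471, -0.75235522, -0.65859394,  1.44779519],
       [ 0.        ,  0.        ,  0.        ,  1.        ]])}
top {'vertical_fov': 48.55426228913239, 'cx': 322.63382265117525, 'cy': 233.623583
[... 454 characters left out ...]
lunger top [([357, 238, 367, 248], 0.61)]
yellow_pad scene [([338, 239, 366, 258], 0.65), ([350, 198, 357, 209], 0.3)]
yellow_pad top [([306, 261, 339, 294], 0.66), ([443, 288, 486, 320], 0.65), ([441, 246, 456, 258], 0.23)]
blue_pad scene [([378, 208, 402, 222], 0.6)]
blue_pad top [([391, 253, 424, 287], 0.9), ([358, 239, 368, 251], 0.69)]
spacer_1 scene [([310, 198, 318, 210], 0.66), ([338, 179, 347, 184], 0.54), ([363, 216, 368, 222], 0.39)]
spacer_1 top [([304, 168, 319, 187], 0.73), ([356, 238, 369, 252], 0.59), ([411, 173, 426, 190], 0.58), ([345, 179, 360, 195], 0.48)]
board scene [([289, 192, 400, 296], 0.97), ([348, 192, 356, 208], 0.61)]
board top [([250, 220, 433, 327], 0.68)]
0.7
```

```bash
python3 - <<'E'
import cv2
a=cv2.imread("pics/top0.png")[140:340,180:500];cv2.imwrite("pics/topc.png",cv2.resize(a,(800,500),interpolation=cv2.INTER_CUBIC))
a=cv2.imread("pics/scene0.png")[150:310,240:450];cv2.imwrite("pics/scenec.png",cv2.resize(a,(787,600),interpolation=cv2.INTER_CUBIC))
E
```

```text
(no output)
```

View pics/topc.png

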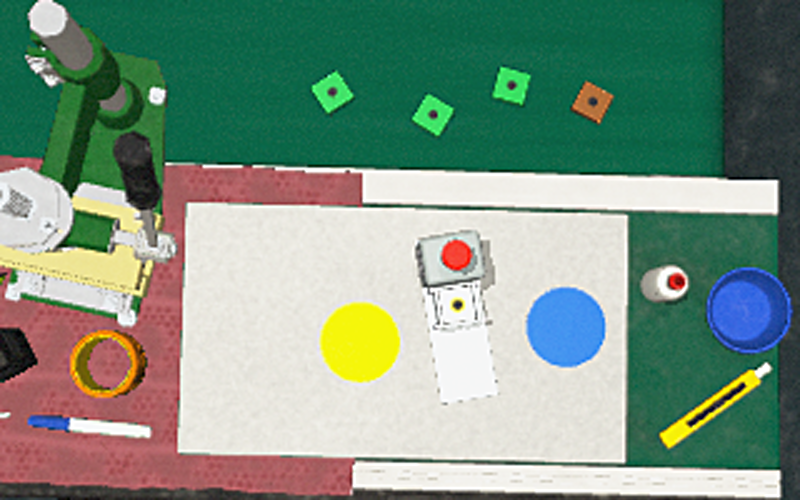

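View pics/scenec.png

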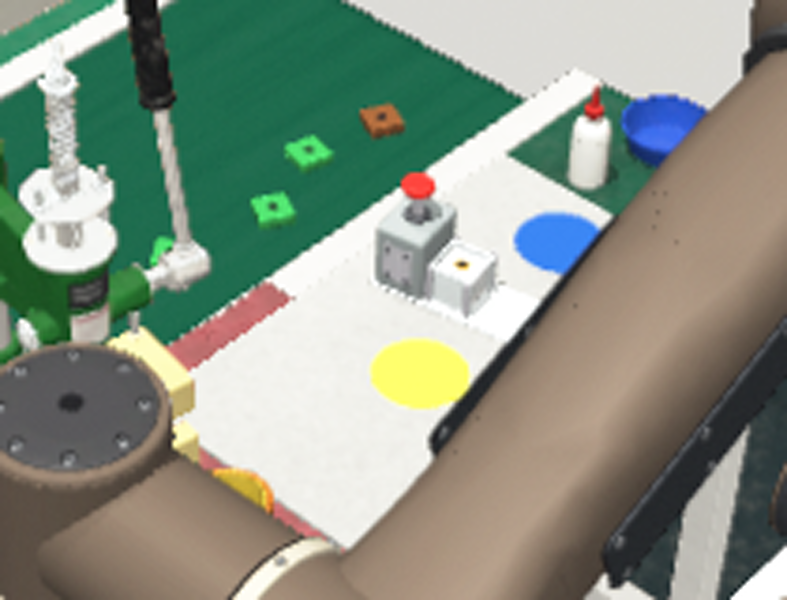

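View pics/top0.png

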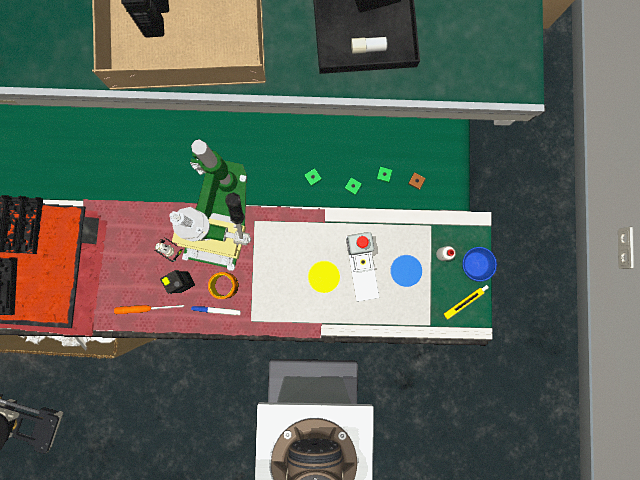

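The top view shows the yellow pad at (323,277), left of the landing plate, the blue pad at (406,270), the red plunger at (362,242) and the magazine with a white spacer at (363,262). The green and brown blocks behind are look-alikes. I'll measure these next.

```bash
cat > h.py <<'E'
import numpy as np,cv2
from station import arm
def P(c,uv,z,p=None):
    p=p or arm.camera_params(c); f=240/np.tan(np.radians(p["vertical_fov"]/2))
    T=p["pose"]; d=T[:3,:3]@np.array([(uv[0]-p["cx"])/f,(uv[1]-p["cy"])/f,1]); o=T[:3,3]
    return o+d*(z-o[2])/d[2]
def proj(c,X,p=None):
    p=p or arm.camera_params(c); f=240/np.tan(np.radians(p["vertical_fov"]/2))
    T=p["pose"]; q=T[:3,:3].T@(np.array(X)-T[:3,3]); return np.array([p["cx"]+f*q[0]/q[2],p["cy"]+f*q[1]/q[2]])
def blobs(im,lo,hi,amin=20):
    m=cv2.inRange(cv2.cvtColor(im,cv2.COLOR_BGR2HSV),lo,hi)
    n,l,s,c=cv2.connectedComponentsWithStats(m)
    return [(c[i].round(2),s[i].tolist()) for i in range(1,n) if s[i][4]>=amin]
E
python3 - <<'E'
from h import *
im=cv2.imread("pics/top0.png")
Y=[b for b in blobs(im,(25,150,150),(35,255,255)) if 290<b[0][0]<350]
B=[b for b in blobs(im,(100,100,150),(112,255,255)) if 380<b[0][0]<430]
R=[b for b in blobs(im,(0,180,120),(6,255,255)) if 340<b[0][0]<380 and b[0][1]<260]
print(Y,B,R)
y=P("top",Y[0][0],.011);b=P("top",B[0][0],.011);r=P("top",R[0][0],.125);print(y,b,r)
sc=cv2.imread("pics/scene0.png")
for q in blobs(sc,(0,180,120),(6,255,255)):
  if 330<q[0][0]<370: print("scene red",q,P("scene",q[0],.123))
for q in blobs(sc,(25,150,150),(35,255,255)): 
  if 330<q[0][0]<370: print("scene yel",q,P("scene",q[0],.011))
# plate corners in crop px
for u,v in((445,404),(497,395),(425,315),(480,325),(487,328)):
    print((u,v),P("top",(180+u/2.5,140+v/2.5),.013))
# brass insert top at z=.01+.003+.036
print("brass",P("top",(180+458/2.5,140+305/2.5),.049))
E
```

```text
[(array([323.49, 276.36]), [308, 261, 32, 32, 791])] [(array([405.98, 270.42]), [391, 255, 31, 32, 790])] [(array([362.11, 241.53]), [357, 236, 12, 12, 104])]
[ 0.50294249 -0.01506056  0.011     ] [ 0.52506948 -0.24596539  0.011     ] [ 0.5942277 -0.1100411  0.125    ]
scene red (array([350.95, 199.05]), [347, 196, 9, 7, 42]) [ 0.59373717 -0.10785317  0.123     ]
(445, 404) [ 0.43532501 -0.11254471  0.013     ]
(497, 395) [ 0.44658347 -0.1703636   0.013     ]
(425, 315) [ 0.53354064 -0.08840808  0.013     ]
(480, 325) [ 0.52388115 -0.1502041   0.013     ]
(487, 328) [ 0.52072431 -0.15810123  0.013     ]
brass [ 0.5441991  -0.12151134  0.049     ]
```

```bash
python3 - <<'E'
from h import *
sc=cv2.imread("pics/scene0.png");cv2.imwrite("pics/scenefull.png",sc)
def tri(a,b):
    A=[];
    best=min((np.linalg.norm(proj("scene",P("top",a,z))-np.array(b)),z) for z in np.arange(0,.7,.005))
    return best,P("top",a,best[1])
print(tri((199,147),(255,167)))
print(tri((228,203),(281,176)))
print(tri((190,222),(258,205)))
a=cv2.imread("pics/top0.png")[120:320,100:300];cv2.imwrite("pics/topm.png",cv2.resize(a,(600,600),interpolation=cv2.INTER_CUBIC))
E
```

```text
((np.float64(28.52772541389594), np.float64(0.395)), array([0.76364192, 0.26376161, 0.395     ]))
((np.float64(11.538451664575167), np.float64(0.37)), array([0.65016627, 0.20226654, 0.37      ]))
((np.float64(1.167681404820465), np.float64(0.325)), array([0.61207958, 0.29105461, 0.325     ]))
```

View pics/scenefull.png

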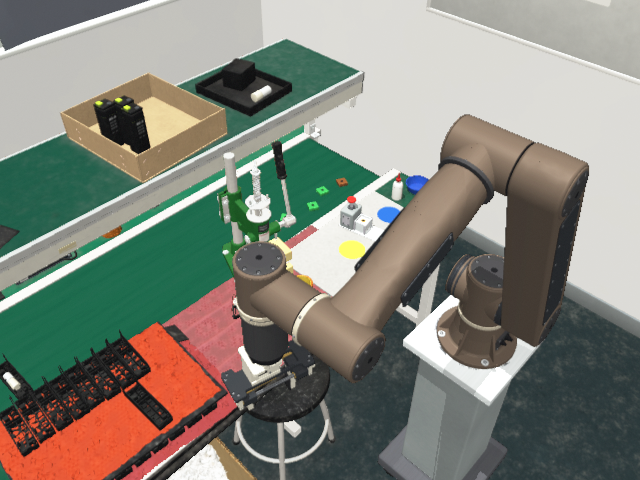

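View pics/topm.png

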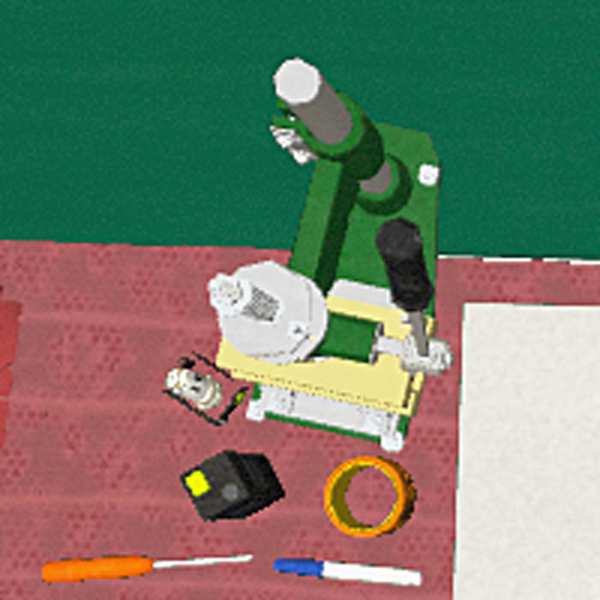

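```bash
python3 -m inch '[[[0.08,-0.25,0.3,0,0,0],[0.12,-0.6,0.5,0,0,0],[0.15,-1,0.5,0,0,0],[0.15,-1,0.5,0,0,0],[0.15,-1,0.5,0,0,0]]]' 0 20; python3 -m inch '[[[0.25,-0.33,0,0,0,0],[0.5,-0.67,0,0,0,0],[0.75,-1,0,0,0,0],[0.75,-1,0,0,0,0],[0.75,-1,0,0,0,0]]]'
```

```text
t: 1.32
eef_pos: [0.2077, 0.4482, 0.507]
ee_rot: [-3.137, 0.001, -0.267]
force: [1.6, 0.3, -0.4]
width: 0.0434
t: 1.95
eef_pos: [0.3592, 0.2486, 0.5048]
ee_rot: [3.142, -0.0, -0.271]
force: [-0.0, 0.7, 0.4]
width: 0.0008
```

```bash
python3 -m inch '[[[0.12,-0.3,0,0,0,0.05],[0.24,-0.6,0,0,0,0.1],[0.35,-0.9,0,0,0,0.149],[0.35,-1,0,0,0,0.149],[0.35,-1,0,0,0,0.149],[0.35,-1,0,0,0,0.149]]]'; python3 -m inch '[[[0.25,-0.25,0,0,0,0],[0.5,-0.5,0,0,0,0],[0.7,-0.7,-0.15,0,0,0],[0.8,-0.8,-0.3,0,0,0],[0.8,-0.8,-0.4,0,0,0],[0.8,-0.8,-0.4,0,0,0]]]'
python3 - <<'E'
from h import *
s=arm.get_state();print(s["eef_pos"],s["ee_rot"],s["q"])
im=arm.grab_frame("wrist");cv2.imwrite("pics/w1.png",im)
p=arm.camera_params("wrist");import pickle;pickle.dump(p,open("w1.pkl","wb"))
for q in blobs(im,(0,180,100),(6,255,255),100): print(q,P("wrist",q[0],.125,p))
for q in blobs(im,(25,150,150),(35,255,255),300): print(q,P("wrist",q[0],.011,p))
E
```

```text
t: 2.7
eef_pos: [0.4276, 0.0519, 0.5045]
ee_rot: [-3.141, 0.0, 0.202]
force: [-0.3, 0.7, 0.2]
width: 0.0003
t: 3.45
eef_pos: [0.5878, -0.1074, 0.4222]
ee_rot: [-3.141, 0.005, 0.203]
force: [-0.7, 0.7, 0.9]
width: 0.0004
[ 0.58776805 -0.10740554  0.42223256] [-3.14091705  0.0045666   0.20324978] [ 1.45902835e-01  2.22849735e-01 -1.37054841e-01 -4.40257633e-04
 -1.21548960e+00  1.62829584e+00]
```

View pics/w1.png

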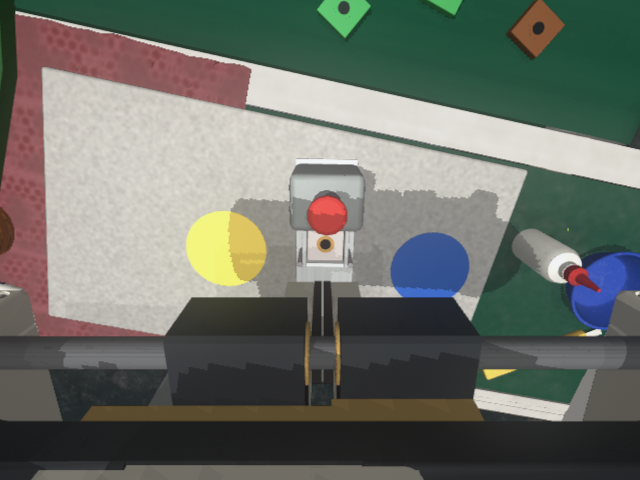

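The wrist view shows the plunger cap at (327,215), the yellow pad at (227,248) and the brass insert at (325,244). The feeder axis is vertical in the image, so the yaw fits.

```bash
python3 - <<'E'
from h import *
import pickle
p=pickle.load(open("w1.pkl","rb"));im=cv2.imread("pics/w1.png")
print(cv2.cvtColor(im,cv2.COLOR_BGR2HSV)[218,327])
for q in blobs(im,(0,150,100),(8,255,255),100)+blobs(im,(172,150,100),(180,255,255),100): print(q,P("wrist",q[0],.125,p))
for q in blobs(im,(22,100,80),(35,255,255),300): print(q,P("wrist",q[0],.011,p))
print("brass",P("wrist",(325,244),.049,p))
# housing front corners etc: tower
for uv in ((297,267),(351,267)): print(P("wrist",uv,.056,p))
E
```

```text
[  1 159 184]
(array([326.78, 215.01]), [308, 196, 39, 39, 1162]) [ 0.59638018 -0.10980675  0.125     ]
(array([575.2, 274.7]), [568, 268, 19, 17, 141]) [ 0.58836606 -0.31975591  0.125     ]
(array([586.08, 280.9 ]), [575, 273, 25, 19, 167]) [ 0.58496976 -0.33084464  0.125     ]
(array([225.97, 247.93]), [187, 211, 79, 75, 4662]) [ 0.50503803 -0.01464553  0.011     ]
brass [ 0.54582958 -0.11969801  0.049     ]
[ 0.51822149 -0.09643515  0.056     ]
[ 0.52940872 -0.15007947  0.056     ]
```

```bash
python3 -m inch '[[[0.04,-0.01,-0.25,0,0,0],[0.04,-0.01,-0.45,0,0,0],[0.04,-0.01,-0.55,0,0,0],[0.04,-0.01,-0.55,0,0,0]]]'; python3 -m inch '[[[0,0,-0.05,0,0,0],[0,0,-0.1,0,0,0],[0,0,-0.13,0,0,0],[0,0,-0.15,0,0,0],[0,0,-0.15,0,0,0],[0,0,-0.15,0,0,0]]]'
```

```text
t: 4.0
eef_pos: [0.5954, -0.1095, 0.3149]
ee_rot: [3.142, 0.001, 0.204]
force: [0.1, 0.1, -0.4]
width: 0.0002
t: 4.75
eef_pos: [0.5955, -0.1108, 0.2849]
ee_rot: [3.141, -0.0, 0.202]
force: [2.9, -0.5, 4.8]
width: 0.0008
```

```bash
python3 -m inch '[[[0,0,-0.02,0,0,0],[0,0,-0.03,0,0,0],[0,0,-0.04,0,0,0],[0,0,-0.04,0,0,0],[0,0,-0.04,0,0,0]]]';  python3 -m inch '[[[0,0,-0.01,0,0,0],[0,0,-0.01,0,0,0],[0,0,-0.01,0,0,0]]]'
```

```text
t: 5.38
eef_pos: [0.5955, -0.1108, 0.2782]
ee_rot: [3.141, -0.001, 0.203]
force: [-0.7, 2.6, 14.5]
width: 0.0003
t: 5.75
eef_pos: [0.5955, -0.1108, 0.278]
ee_rot: [3.14, -0.002, 0.203]
force: [-6.7, 3.8, 25.9]
width: 0.0005
```

Hard stop reached, with the tip at z = 0.100 and the force rising. Now releasing straight up.

```bash
python3 -m inch '[[[0,0,0.08,0,0,0],[0,0,0.2,0,0,0],[0,0,0.4,0,0,0],[0,0,0.6,0,0,0],[0,0,0.6,0,0,0],[0,0,0.6,0,0,0]]]'
python3 - <<'E'
from h import *
import pickle
p=arm.camera_params("wrist");im=arm.grab_frame("wrist");cv2.imwrite("pics/w2.png",im);pickle.dump(p,open("w2.pkl","wb"))
t=arm.grab_frame("top");cv2.imwrite("pics/t2.png",t)
cv2.imwrite("pics/t2c.png",cv2.resize(t[215:335,280:440],(800,600),interpolation=cv2.INTER_CUBIC))
E
```

```text
t: 6.5
eef_pos: [0.5945, -0.1109, 0.3937]
ee_rot: [-3.141, 0.002, 0.202]
force: [0.1, -0.2, -1.7]
width: 0.0004
```

View pics/w2.png

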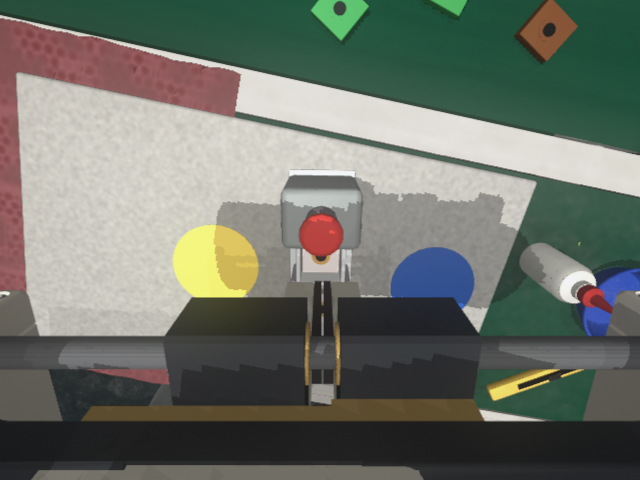

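View pics/t2c.png

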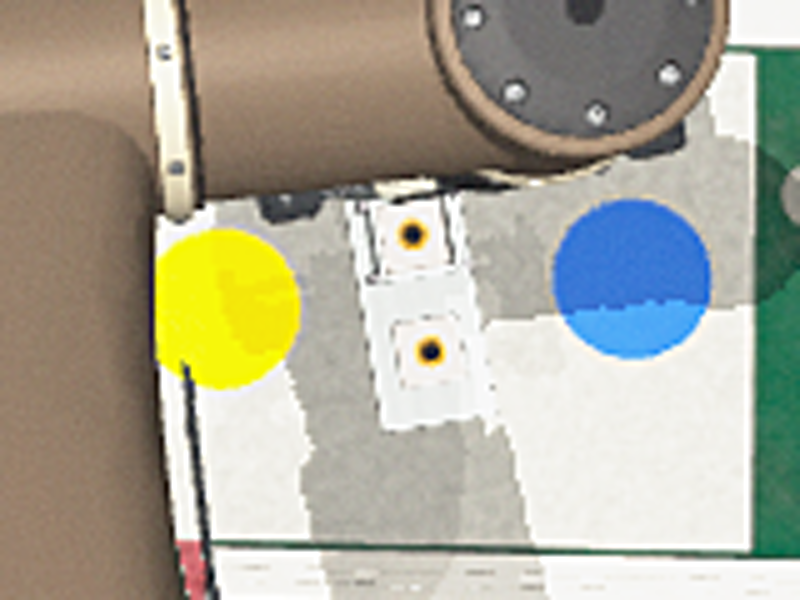

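One spacer lies on the landing plate, with its insert at crop (430,352), and the rest of the stack is still in the magazine at (413,235).

```bash
python3 - <<'E'
from h import *
X=P("top",(280+430/5,215+352/5),.025);print("spacer",X)
o=np.array([.5462,-.1197]);a=np.radians(11.7);ex=np.array([np.cos(a),np.sin(a)]);ey=np.array([-ex[1],ex[0]])
print("feeder frame",(X[:2]-o)@ex,(X[:2]-o)@ey)
Yp=np.array([.504,-.015]);print("pad",(Yp-o)@ex,(Yp-o)@ey)
cv2.imwrite("pics/t2d.png",cv2.resize(cv2.convertScaleAbs(cv2.imread("pics/t2.png")[262:307,340:400],alpha=2,beta=-260),(800,600),interpolation=cv2.INTER_CUBIC))
for lat in(-.060,-.05): 
  print("start",lat,o+ex*((X[:2]-o)@ex)+ey*lat)
E
```

```text
spacer [ 0.48069628 -0.13279787  0.025     ]
feeder frame -0.06679881853854458 0.0004575865094019692
pad -0.020091372784411678 0.1110822521361437
start -0.06 [ 0.49295631 -0.19199932]
start -0.05 [ 0.49092844 -0.18220709]
```

View pics/t2d.png

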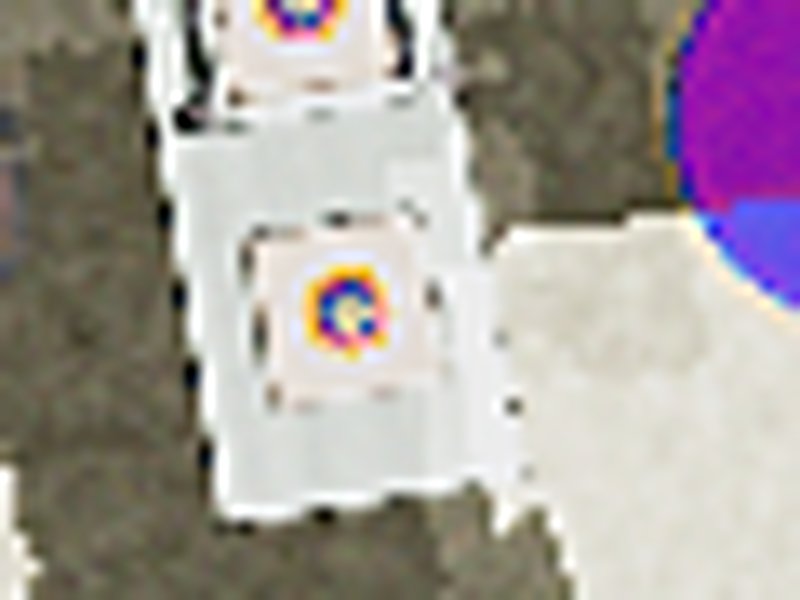

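```bash
python3 -m inch '[[[-0.2,-0.16,0,0,0,0],[-0.4,-0.32,0,0,0,0],[-0.51,-0.405,-0.2,0,0,0],[-0.51,-0.405,-0.45,0,0,0],[-0.51,-0.405,-0.6,0,0,0],[-0.51,-0.405,-0.6,0,0,0],[-0.51,-0.405,-0.6,0,0,0]]]'
```

```text
t: 7.48
eef_pos: [0.4938, -0.1918, 0.2753]
ee_rot: [3.141, 0.0, 0.203]
force: [-0.1, 0.5, 0.0]
width: 0.0001
```

```bash
python3 -m inch '[[[0,0,-0.2,0,0,0],[0,0,-0.35,0,0,0],[0,0,-0.4,0,0,0],[0,0,-0.4,0,0,0],[0,0,-0.4,0,0,0]]]'
python3 - <<'E'
from h import *
p=arm.camera_params("wrist");im=arm.grab_frame("wrist");cv2.imwrite("pics/w3.png",im)
t=arm.grab_frame("top")
cv2.imwrite("pics/t3c.png",cv2.resize(t[215:335,280:440],(800,600),interpolation=cv2.INTER_CUBIC))
E
```

```text
t: 8.1
eef_pos: [0.4941, -0.1917, 0.1961]
ee_rot: [3.141, -0.002, 0.203]
force: [0.1, -0.4, -0.1]
width: 0.0003
```

View pics/w3.png

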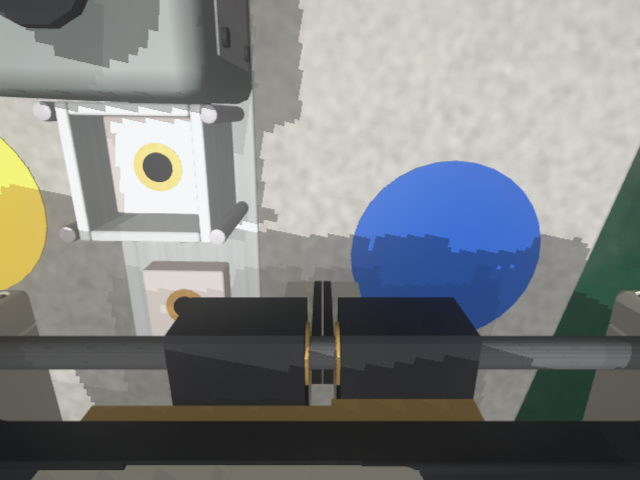

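View pics/t3c.png

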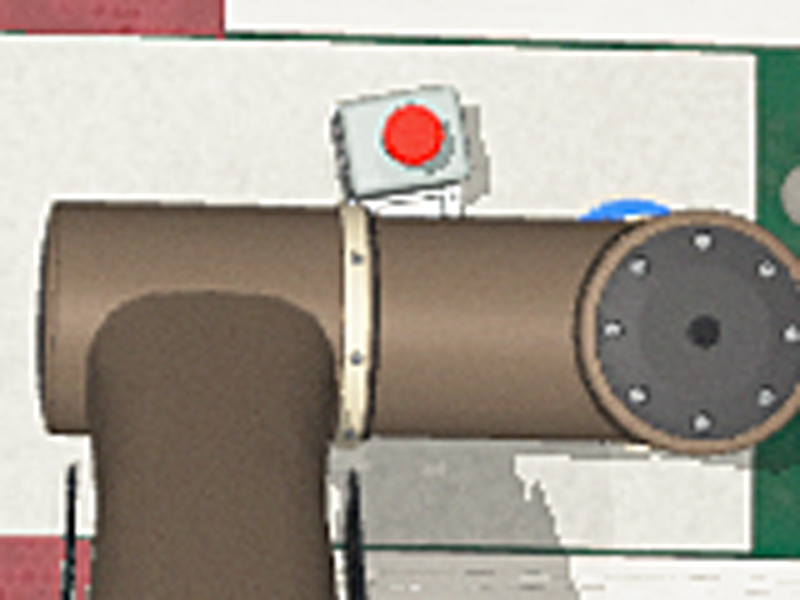

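```bash
python3 -m inch '[[[-0.01,0.05,-0.007,0,0,0],[-0.02,0.1,-0.007,0,0,0],[-0.03,0.14,-0.007,0,0,0],[-0.037,0.18,-0.007,0,0,0],[-0.045,0.22,-0.007,0,0,0],[-0.054,0.26,-0.007,0,0,0],[-0.062,0.3,-0.007,0,0,0],[-0.062,0.3,-0.007,0,0,0]]]'
python3 - <<'E'
from h import *
im=arm.grab_frame("wrist");cv2.imwrite("pics/w4.png",im)
E
```

```text
t: 9.2
eef_pos: [0.4808, -0.1312, 0.1933]
ee_rot: [-3.142, 0.0, 0.203]
force: [-0.4, -0.3, 0.0]
width: 0.0004
```

View pics/w4.png

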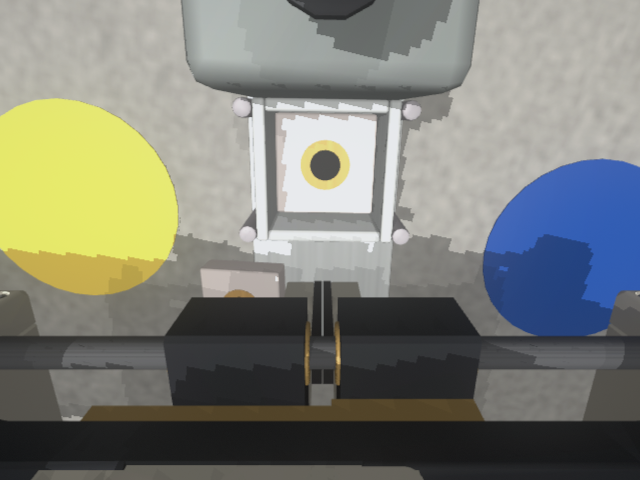

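The spacer is sliding off the plate, visible at (242,285). I'll continue the push.

```bash
python3 -m inch '[[[-0.01,0.05,0,0,0,0],[-0.02,0.1,0,0,0,0],[-0.03,0.15,0,0,0,0],[-0.041,0.2,0,0,0,0],[-0.051,0.25,0,0,0,0],[-0.06,0.29,0,0,0,0],[-0.067,0.32,0,0,0,0],[-0.067,0.32,0,0,0,0]]]'
python3 - <<'E'
from h import *
im=arm.grab_frame("wrist");cv2.imwrite("pics/w5.png",im)
E
```

```text
t: 10.25
eef_pos: [0.4675, -0.0674, 0.1933]
ee_rot: [-3.142, -0.0, 0.203]
force: [0.0, 0.0, -0.4]
width: 0.0003
```

View pics/w5.png

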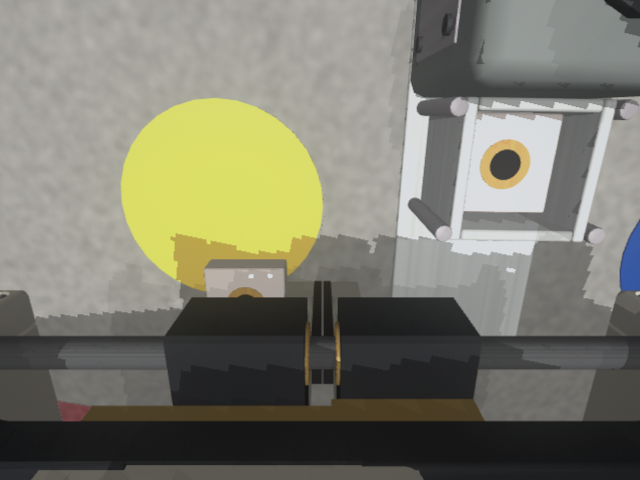

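```bash
python3 - <<'E'
from h import *
im=cv2.imread("pics/w5.png")
p=arm.camera_params("wrist")
o=np.array([.5462,-.1197]);a=np.radians(11.7);ex=np.array([np.cos(a),np.sin(a)]);ey=np.array([-ex[1],ex[0]])
F=lambda X:(((X[:2]-o)@ex).round(4),((X[:2]-o)@ey).round(4))
print("brass~",F(P("wrist",(245,297),.022,p)))
print("far top edge",F(P("wrist",(208,269),.022,p)),F(P("wrist",(286,269),.022,p)))
q=blobs(im,(20,80,80),(35,255,255),3000);print(q)
print("tower corners",F(P("wrist",(475,107),.056,p)),F(P("wrist",(450,240),.056,p)))
m=cv2.inRange(cv2.cvtColor(im,cv2.COLOR_BGR2HSV),(20,80,80),(35,255,255))
for uv in((122,190),(322,205),(216,98)):print(uv,F(P("wrist",uv,.0105,p)))
s=arm.get_state();print("tcp",F(s["eef_pos"]))
E
```

```text
brass~ (np.float64(-0.0615), np.float64(0.1016))
far top edge (np.float64(-0.0477), np.float64(0.117)) (np.float64(-0.0477), np.float64(0.0826))
[(array([219.59, 189.09]), [121, 98, 202, 194, 28593])]
tower corners (np.float64(0.0199), np.float64(0.0209)) (np.float64(-0.0222), np.float64(0.0239))
(122, 190) (np.float64(-0.0146), np.float64(0.1554))
(322, 205) (np.float64(-0.0214), np.float64(0.0666))
(216, 98) (np.float64(0.0238), np.float64(0.1103))
tcp (np.float64(-0.0665), np.float64(0.067))
```

```bash
python3 -m inch '[[[-0.005,0.025,0,0,0,0],[-0.011,0.054,0,0,0,0],[-0.011,0.054,0,0,0,0],[-0.001,0.005,0,0,0,0],[-0.001,0.005,0.1,0,0,0],[-0.001,0.005,0.2,0,0,0],[-0.001,0.005,0.2,0,0,0]]]'
python3 - <<'E'
from h import *
o=np.array([.5462,-.1197]);a=np.radians(11.7);ex=np.array([np.cos(a),np.sin(a)]);ey=np.array([-ex[1],ex[0]])
s=arm.get_state();g=o-ex*.108+ey*.111;print(s["eef_pos"],g,(g-s["eef_pos"][:2])/.2)
E
```

```text
t: 11.18
eef_pos: [0.468, -0.0672, 0.2345]
ee_rot: [-3.142, -0.003, 0.202]
force: [-0.1, 0.6, -0.2]
width: 0.0004
[ 0.46795635 -0.06720205  0.23447822] [ 0.41793455 -0.0329073 ] [-0.25010901  0.17147376]
```

```bash
python3 -m inch '[[[-0.13,0.08,0.05,0,0,0],[-0.25,0.17,0.05,0,0,0],[-0.25,0.17,0,0,0,0],[-0.25,0.17,-0.1,0,0,0],[-0.25,0.17,-0.205,0,0,0],[-0.25,0.17,-0.205,0,0,0],[-0.25,0.17,-0.205,0,0,0]]]'
python3 - <<'E'
from h import *
im=arm.grab_frame("wrist");cv2.imwrite("pics/w6.png",im)
E
```

```text
t: 12.05
eef_pos: [0.4177, -0.0329, 0.1922]
ee_rot: [3.141, 0.001, 0.202]
force: [-0.5, -0.1, 0.2]
width: 0.0004
```

View pics/w6.png

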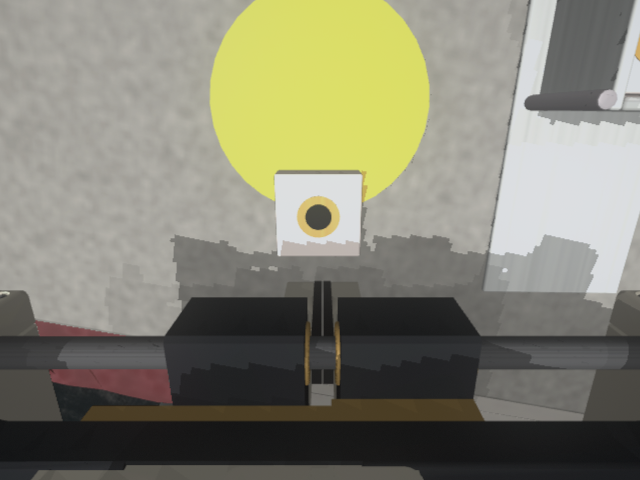

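The spacer is at (318,215), square to the tool and laterally centred on the pad (centre ≈ (320,97)). One push straight forward remains.

```bash
python3 - <<'E'
from h import *
o=np.array([.5462,-.1197]);a=np.radians(11.7);ex=np.array([np.cos(a),np.sin(a)]);ey=np.array([-ex[1],ex[0]])
F=lambda X:(((X[:2]-o)@ex).round(4),((X[:2]-o)@ey).round(4))
p=arm.camera_params("wrist")
for n,uv,z in(("brass",(318,216),.022),("near edge",(318,255),.022),("padL",(210,97),.0105),("padR",(429,97),.0105)):print(n,F(P("wrist",uv,z,p)))
print(F(arm.get_state()["eef_pos"]))
E
```

```text
brass (np.float64(-0.0648), np.float64(0.1124))
near edge (np.float64(-0.0824), np.float64(0.1125))
padL (np.float64(-0.0174), np.float64(0.1566))
padR (np.float64(-0.0174), np.float64(0.0668))
(np.float64(-0.1081), np.float64(0.1111))
```

```bash
python3 -m inch '[[[0.04,0.008,0,0,0,0],[0.08,0.016,0,0,0,0],[0.12,0.025,0,0,0,0],[0.16,0.033,0,0,0,0],[0.2,0.041,0,0,0,0],[0.24,0.05,0,0,0,0],[0.274,0.057,0,0,0,0],[0.274,0.057,0,0,0,0]]]'
python3 - <<'E'
from h import *
im=arm.grab_frame("wrist");cv2.imwrite("pics/w7.png",im)
E
```

```text
t: 13.1
eef_pos: [0.4726, -0.0212, 0.1922]
ee_rot: [3.142, -0.0, 0.202]
force: [-0.6, 0.2, -0.3]
width: 0.0002
```

View pics/w7.png

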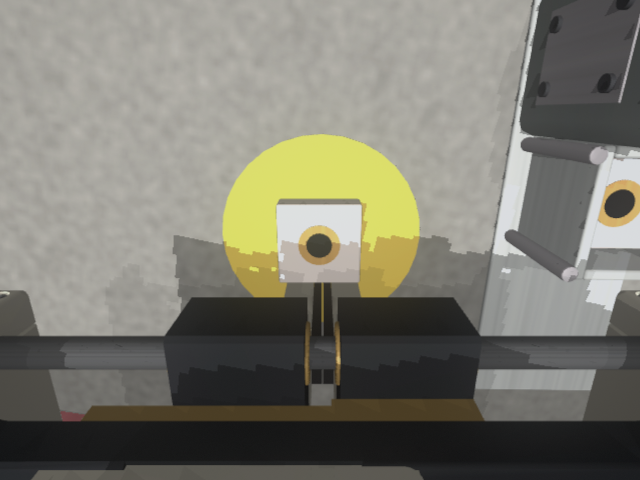

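```bash
python3 -m inch '[[[0.012,0.003,0,0,0,0],[0.026,0.005,0,0,0,0],[0.026,0.005,0,0,0,0],[-0.05,-0.01,0,0,0,0],[-0.08,-0.016,0.05,0,0,0],[-0.1,-0.02,0.25,0,0,0],[-0.15,-0.03,0.45,0,0,0],[-0.15,-0.03,0.45,0,0,0]]]'
python3 - <<'E'
from h import *
o=np.array([.5462,-.1197]);a=np.radians(11.7);ex=np.array([np.cos(a),np.sin(a)]);ey=np.array([-ex[1],ex[0]])
im=arm.grab_frame("wrist");cv2.imwrite("pics/w8.png",im)
for q in blobs(im,(20,70,80),(35,255,255),500): print(q)
for d in arm.regions_of("spacer_1","wrist"): print(d["box"],d["score"])
E
```

```text
t: 14.15
eef_pos: [0.442, -0.0273, 0.2858]
ee_rot: [-3.141, -0.007, 0.203]
force: [0.8, 0.2, -1.0]
width: 0.0005
(array([322.14, 146.27]), [255, 78, 134, 137, 11142])
[489.0, 83.9, 546.6, 151.7] 0.91
[295.4, 116.8, 352.3, 174.5] 0.8
```

View pics/w8.png

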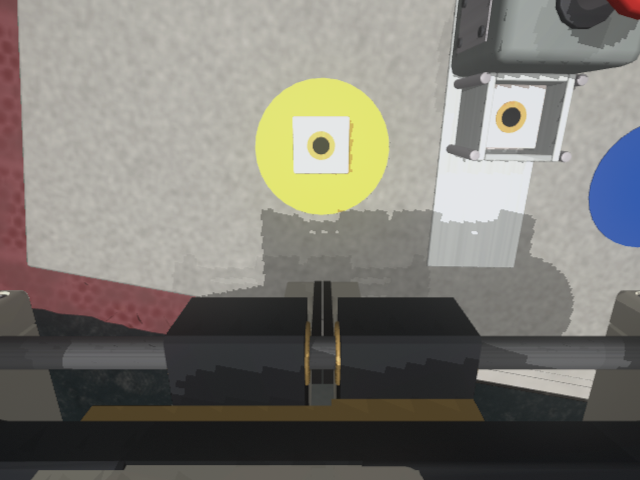

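The spacer at (321,145) lies flat and centred on the pad (322,146), and the landing plate is empty. I'll check the whole scene before handing in.

```bash
python3 -m inch '[[[0,0,0.2,0,0,0],[0,0,0.4,0,0,0],[0,0,0.4,0,0,0],[0,0,0.4,0,0,0],[0,0,0.4,0,0,0]]]'
python3 - <<'E'
from h import *
im=arm.grab_frame("top");cv2.imwrite("pics/t9.png",im)
s=arm.grab_frame("scene");cv2.imwrite("pics/s9.png",cv2.resize(s[150:310,240:450],(787,600),interpolation=cv2.INTER_CUBIC))
E
```

```text
t: 14.88
eef_pos: [0.4417, -0.0274, 0.3609]
ee_rot: [3.141, 0.003, 0.202]
force: [-0.5, 0.9, -0.3]
width: 0.0006
```

View pics/t9.png

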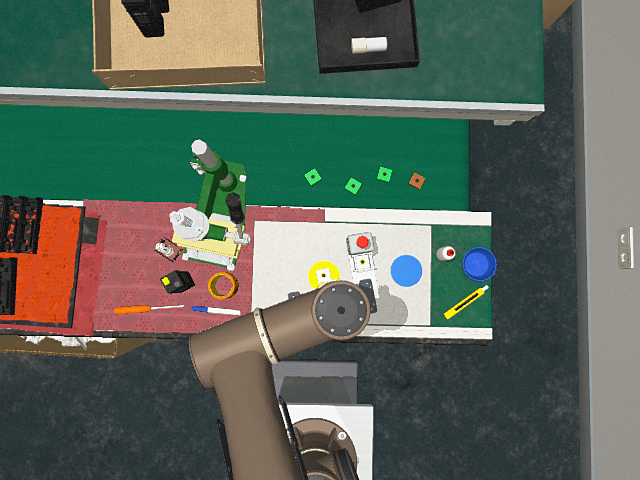

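View pics/s9.png

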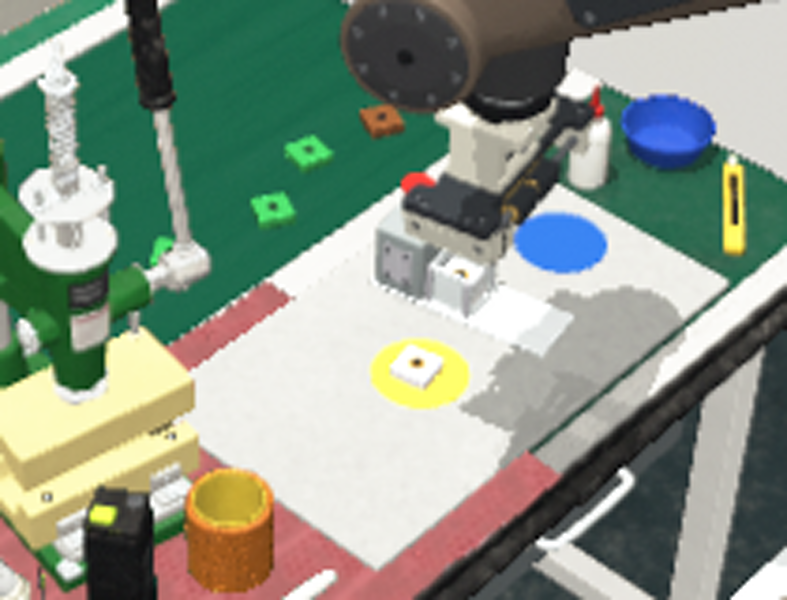

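Everything is in place: the spacer is on the yellow pad at top-view pixel (323,276), the plunger is up at (362,242), and the bystanders are where they were.

```bash
python3 -c "
from station import arm
print(arm.job_done())"
```

```text
the job is handed in; nothing more can be done
None
```

The job is done and handed in at about 15 s of the 54 s allowed; the interface gives no verdict.

- **Press:** I pressed the plunger once, down to its hard stop (fingertips at z = 0.100, about 26 N), and let it come back up. One spacer came out onto the landing plate.
- **Push:** With the closed fingertips I pushed it sideways off the plate, then forward onto the yellow pad.

**Last checks:**
- In the last wrist picture the spacer lies flat at pixel (321,145), and the pad's centre is at (322,146). It is wholly on the pad.
- The landing plate is empty, a spacer still shows in the magazine, and the plunger is up. I couldn't count both remaining spacers, because only the top one is visible.
- By eye, the other things on the bench are where they were at the start. The robot is clear of everything.

No check failed or disagreed.

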